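# Swing the packing guide to the green carton mark

## Robot

A 7-joint arm with a two-finger parallel gripper is mounted at the origin on the work surface. World frame = base frame: x ahead of the robot, y to its left, z up, the work surface at z = 0. Lengths are in m, angles in rad, forces in N, time in s.
With the tool pointing down it reaches from about 0.375 to 0.925 m from the base axis. Payload 3.1 kg.
Tool frame: the origin (TCP) lies at the very end of the fingers, on their centre line; the grasp point (between the pads) lies behind it (hold_point_z is the z of the grasp point in the tool frame, in m); z points along the fingers, x is the direction in which the jaws open and shut, and the axes are right-handed (so a half turn about z gives the same grasp; the last joint's range is limited). The gripper opens to 85 mm and grips with 20 to 120 N. Pads are 22 mm wide; open, the fingers measure 114 mm over their backs; the gripper's body (76 mm by 85 mm) begins 54 mm behind the grasp point. The pads swing forward as they close: fully open they stand 13 mm farther back than shut.
Start: joints at [-1.35, 0.383, 0.044, 1.598, -0.018, 1.161, -0.05], TCP at [0.204, 0.617, 0.231] pointing down, gripper open.
Joint ranges: [-2.61, 2.61], [-0.41, 2.15], [-1.48, 1.57], [0, 2.5], [-1.57, 4.71], [0.05, 1.97], [-2.85, 2.85]. Speed limits (rad/s): [2.79, 2.79, 3.14, 3.14, 3.14, 3.14, 3.14].

## Interface

Orientations are given as a unit quaternion [w, x, y, z].
In Python, from plant import * gives the robot as it stands.
- The arm moves only by the tool servo_tool, never from a script. Its argument "targets" is a list of rows, each a list of 5 numbers: the shift along the tool's x, y, z scaled (see below), then the turn about the tool's z scaled (see below), then the finger opening in mm, from 0 to 85.4. A call has exactly 5 rows; each row shifts and turns the commanded pose from where the row before left it, along the tool's axes as they then stand; what a row does not reach is not made up. The controller multiplies each number of a shift by 150 mm and each number of a turn by 60 degrees. A row lasts 1/10 s, in which the tool goes at most 50 mm and 8.59 degrees, less where a joint would pass 70% of its speed; a pose out of reach is approached as far as the arm can. A call with a number of a shift or a turn outside -1 to 1 is refused whole. A call with a gripper value outside its range is refused whole. The fingers move at their own pace and stop on an object; "squeeze" is the grip in N (left out, the last holds). Time passes only in rows, so rows that do not move let the fingers close, or fill a call up. It gives the time, the measured TCP pose, the force and the opening at its end, in the units of the state.
- read_state(): the state, without advancing time (a new reading comes with each control period).
- capture(name): name is "scene" or "top"; returns the picture (400x640x3 uint8, blue, green, red); there is no depth.
- get_calibration(name): a dict with "intrinsics" (3x3 intrinsics, pixels), "k1" (the pictures are not rectified: a ray, as slopes to the right and down, at radius r is drawn at 1 + k1 r^2 times it, then the intrinsics apply), "view" (4x4, takes a point from world to camera coordinates). Camera axes: x right, y up, looking along -z (the intrinsics and any distortion apply to the point x, -y, -z); pixel columns grow to the right and rows downward; lengths in m; the calibration is good to about 2 mm. A picture is of the moment at which its call begins. get_calibration takes no time and is no camera call.
- close_job(): hands the job in, once; it reports no verdict.
Trained networks look in the newest picture that a camera, given by its name, has taken for a name from the list of things; names that differ only in an ending like _2 or _b are one class to them, and where a whole thing is asked for, a point or a joint stands for the part that bears it (a point fixed in the world has none). Each returns a list of dicts, best first, with "confidence" (0 to 1); they miss things now and then, are a little off and sometimes report something else, mostly with a low value. They report only what shows in the picture. A call takes as long as a camera call.
- trace(query, camera): "pixels" (400x640 bool, what is visible of it) and "bbox" ([left, top, right, bottom] in pixels, round what is visible of it).
The state is a dict: "time_s": time; "joint_pos": joint angles; "dq": joint speeds; "effort": joint torques, N m; "eef_pos": TCP position; "ee_rot": TCP orientation; "force": force on the tool from outside, world axes, zero at the start; "moment": the same for the moment, N m; "finger_gap": finger opening in m.
Only numpy, scipy, OpenCV 4.12 (cv2) and the standard library are available. Lean on these libraries where they do the work, as an engineer would, in place of code of your own. Each camera call takes 0.05 s, during which the arm holds its last target. There are 200 camera calls.

## Task

Set up the packing bench for the next carton size: swing the yellow guide round its steel pin until the white dot near its free end lies over the green spot on the bench, not the orange one. Leave the guide on its pin, flat on the bench and at rest, and leave the black box where it stands.

Things in the scene. Friction and masses are not known exactly. Their poses are not given: they have to be found in the camera images.
- guide: yellow flat bar, 235 x 44 mm, 14 mm thick, about 200 g, lying loose on the bench with a 14 mm hole over the pin, so it swings freely on the bench with 2 mm play and sliding friction, and stays where it is left; nothing blocks its swing. Origin: centre of the hole, on the underside. x runs along the bar to the free end 205 mm away (30 mm of bar behind the hole), y across, z up
- guide_dot (a point): white dot, 18 mm across, on the guide's upper face (14 mm above the bench), on its centre line, 190 mm from the hole, near the free end
- pin: fixed steel shoulder pin, 10 mm thick, through the guide's hole, with a round 24 mm head, 18 to 26 mm above the bench, that keeps the guide from lifting off. Origin: its axis at bench height
- green_spot: green round spot painted flat on the bench, 60 mm in diameter, its centre (the origin) about 190 mm from the pin, so that the guide's dot can lie over it. It is to the left or the right of the guide at the start; a like orange spot lies on the other side
- black_box: black box, 60 x 90 mm, 45 mm tall, 250 g, loose, standing just beyond the guide's reach, out from the pin between the two spots; to be left alone. Origin: centre of its underside

How it is judged:
By the outcome, as a careful person would: the job done as asked, in the order asked, and still so for the second after the job is handed in, with the robot touching nothing.
It also fails if it takes over 38 s, if anything falls off the work surface, if the arm or the gripper's body presses on something with over 40 N, if the wrist force passes 120 N, or if a joint passes its speed limit or range.

## Working session

There is one attempt and no reset: what is moved stays moved. The work goes in short steps, Python scripts to look and compute and a tool call to move; the robot and the scene stay as the last step left them, time stands still between calls to the robot, and variables do not carry over. Pictures are saved under pics/ and viewed, about 8 in all and at most 12, crops included, and the job is handed in when it is done.

Besides the shell and the picture viewer there is one more tool, called as name(argument=value, ...) on one line, values as JSON. servo_tool: Moves the arm, as the interface text tells. Shifts and turns lie within -1 to 1; 1 stands for 150 mm of shift or 60 degrees of turn. Its arguments: {"type":"object","properties":{"targets":{"type":"array"},"squeeze":{"type":"number"}},"required":["targets"]}

```bash
mkdir -p pics; cat > h.py <<'E'
from plant import *
import numpy as np, cv2
def ray(cam,uv,z):
    c=get_calibration(cam);K=np.array(c["intrinsics"]);V=np.array(c["view"]);k=c["k1"]
    p=(np.array([(uv[0]-K[0,2])/K[0,0],(uv[1]-K[1,2])/K[1,1]]));s=p.copy()
    for _ in range(30): s=p/(1+k*(s@s))
    d=V[:3,:3].T@np.array([s[0],-s[1],-1.]);o=-V[:3,:3].T@V[:3,3]
    return o+d*(z-o[2])/d[2]
def cen(q,cam,z):
    for r in trace(q,cam)[:2]:
        m=r["pixels"];
        if m.sum()==0: continue
        v,u=np.nonzero(m);c=(u.mean(),v.mean())
        print(cam,q,round(r["confidence"],2),m.sum(),np.round(c,1),r["bbox"],np.round(ray(cam,c,z),4))
E
python3 - <<'E'
from h import *
s=read_state();print({k:np.round(v,3) for k,v in s.items()})
for c in("top","scene"):
    cv2.imwrite(f"pics/{c}0.png",capture(c))
    for q,z in(("guide",.014),("pin",.026),("green_spot",0),("black_box",.045)): cen(q,c,z)
E
```

```text
{'time_s': np.float64(0.0), 'joint_pos': array([-1.35 ,  0.384,  0.044,  1.6  , -0.018,  1.161, -0.05 ]), 'dq': array([-0.   , -0.001, -0.002, -0.001,  0.001,  0.002, -0.   ]), 'effort': array([-1.0000e-03, -4.3346e+01,  1.0240e+00, -2.4951e+01,  1.1000e-02,
        1.1000e-02,  0.0000e+00]), 'eef_pos': array([0.203, 0.616, 0.23 ]), 'ee_rot': array([ 0.001,  0.81 ,  0.586, -0.001]), 'force': array([0.429, 0.023, 0.39 ]), 'moment': array([ 0.034,  0.005, -0.026]), 'finger_gap': np.float64(0.086)}
top guide 0.69 3119 [335.1 215. ] [314.3, 150.8, 356.1, 285.9] [0.5846 0.0192 0.014 ]
top pin 0.58 128 [325.7 265.2] [320.0, 259.8, 332.3, 274.3] [0.498  0.0368 0.026 ]
top green_spot 0.73 883 [398.6 186.3] [382.1, 169.2, 416.6, 204.8] [ 0.6357 -0.0967  0.    ]
top black_box 0.56 2062 [300.1  95.9] [269.8, 69.8, 326.0, 118.4] [0.7889 0.0775 0.045 ]
scene guide 0.81 2676 [309.6 213.9] [258.1, 169.6, 355.8, 257.6] [0.6065 0.0106 0.014 ]
scene pin 0.47 98 [274.5 179.2] [270.2, 172.7, 282.5, 183.3] [0.5037 0.0317 0.026 ]
scene green_spot 0.92 877 [283.2 266.8] [269.7, 249.4, 300.5, 279.9] [ 0.6377 -0.0974  0.    ]
scene black_box 0.93 2174 [423.5 238. ] [397.6, 206.1, 451.7, 270.6] [0.8012 0.058  0.045 ]
```

View pics/top0.png

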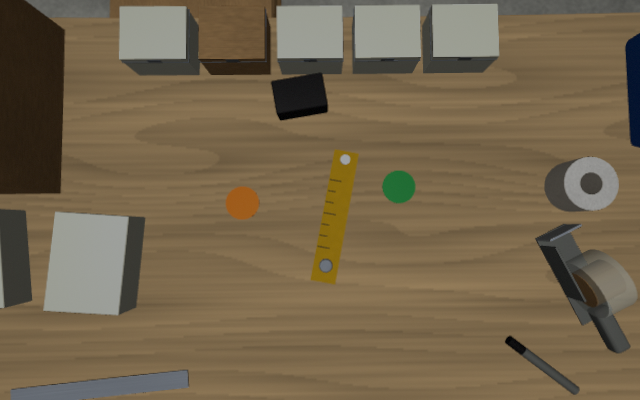

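View pics/scene0.png

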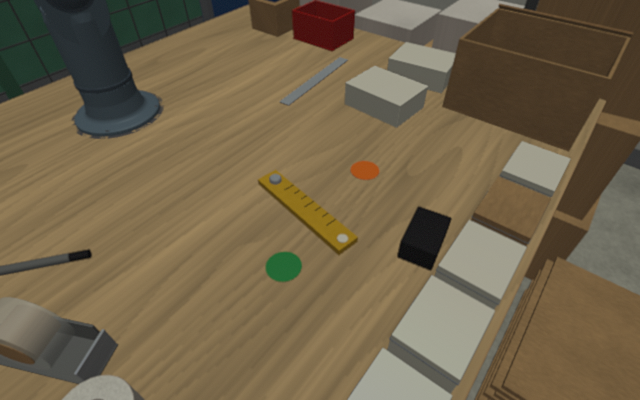

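The guide points up the top picture from the pin at (326,265) to the dot at (345,159). Green is to its right at (399,186), orange to its left at (242,203), and the black box sits beyond at (300,96). So the swing is clockwise. Next I'll refine the dot position and work out the approach.

```bash
cat >> h.py <<'E'
def dot(cam,im,box):
    l,t,r,b=box;a=im[t:b,l:r].min(2)>150
    v,u=np.nonzero(a);c=(u.mean()+l,v.mean()+t);return len(u),np.round(c,1),np.round(ray(cam,c,.014),4)
def frame():
    from scipy.spatial.transform import Rotation as R
    s=read_state();q=s["ee_rot"];return s,R.from_quat([q[1],q[2],q[3],q[0]])
def plan(xy,bar_deg):
    "shift in tool axes (mm) and tool-z turn (deg) to put TCP at xy with jaws across a bar at bar_deg"
    s,r=frame();M=r.as_matrix();d=np.array([*xy,s["eef_pos"][2]])-s["eef_pos"]
    a=np.degrees(np.arctan2(M[1,0],M[0,0]));t=(bar_deg+90-a+90)%180-90
    print("tcp",np.round(s["eef_pos"],4),"x ang",round(a,2),"tool shift mm",np.round(M.T@d*1000,1),"scaled",np.round(M.T@d/.15,3),"turn deg",round(-t,2),"scaled",round(-t/60,3))
E
python3 - <<'E'
from h import *
t=cv2.imread("pics/top0.png");s=cv2.imread("pics/scene0.png")
print(dot("top",t,(333,150,357,170)));print(dot("scene",s,(332,230,352,246)))
print([x for x in dir() if 'hold' in x.lower()], globals().get("hold_point_z"))
P=np.array([.5,.036]);g=np.array([.6367,-.097])
print(np.linalg.norm(g-P),np.degrees(np.arctan2(*(g-P)[::-1])))
for u in ((325.7,265.5),):print(ray("top",u,.026))
for u in ((275,179.5),):print(ray("scene",u,.026))
D=(ray("top",dot("top",t,(333,150,357,170))[1],.014)+ray("scene",dot("scene",s,(332,230,352,246))[1],.014))[:2]/2
b=np.degrees(np.arctan2(*(D-P)[::-1]));print(D,np.linalg.norm(D-P),b)
plan(P+.13*np.array([np.cos(np.radians(b)),np.sin(np.radians(b))]),b)
E
```

```text
(57, array([344.8, 159.1]), array([0.684 , 0.0009, 0.014 ]))
(0, array([nan, nan]), array([nan, nan, nan]))
['hold_point_z'] -0.0187
0.19072464444848236 -44.21401154648139
[0.49759559 0.03684052 0.026     ]
[0.50495379 0.03169279 0.026     ]
[nan nan] nan nan
tcp [0.2037 0.6172 0.2312] x ang 71.73 tool shift mm [nan nan nan] scaled [nan nan nan] turn deg nan scaled nanh.py:17: RuntimeWarning: Mean of empty slice.
  v,u=np.nonzero(a);c=(u.mean()+l,v.mean()+t);return len(u),np.round(c,1),np.round(ray(cam,c,.014),4)
  ret = ret.dtype.type(ret / rcount)
```

```bash
python3 - <<'E'
from h import *
print(ray("scene",(343,238.7),.014))
P=np.array([.4985,.0355]);D=np.array([.684,.001])
b=np.degrees(np.arctan2(*(D-P)[::-1]));print(np.linalg.norm(D-P),b)
plan(P+.13*np.array([np.cos(np.radians(b)),np.sin(np.radians(b))]),b)
E
```

```text
[6.87172531e-01 4.44279915e-04 1.40000000e-02]
0.18868094763382978 -10.535712309092148
tcp [0.2037 0.6172 0.2312] x ang 71.73 tool shift mm [-442.5  591.1    0. ] scaled [-2.95  3.94  0.  ] turn deg -7.73 scaled -0.129
```

servo_tool(targets=[[-0.147,0.197,0,0,85],[-0.147,0.197,0,0,85],[-0.147,0.197,0,0,85],[-0.147,0.197,0,0,85],[-0.147,0.197,0,0,85]])

```text
time_s: 1.0
eef_pos: [0.3103, 0.4651, 0.2315]
ee_rot: [-0.0, 0.81, 0.586, 0.0]
force: [0.2, -0.1, 0.0]
finger_gap: 0.0852
```

servo_tool(targets=[[-0.147,0.197,0,0,85],[-0.147,0.197,0,0,85],[-0.147,0.197,0,0,85],[-0.147,0.197,0,0,85],[-0.147,0.197,0,0,85]])

```text
time_s: 1.5
eef_pos: [0.416, 0.314, 0.2316]
ee_rot: [-0.0, 0.81, 0.586, 0.0]
force: [1.2, 0.4, 0.6]
finger_gap: 0.085
```

servo_tool(targets=[[-0.147,0.197,0,0,85],[-0.147,0.197,0,0,85],[-0.147,0.197,0,0,85],[-0.147,0.197,0,0,85],[-0.147,0.197,0,0,85]])

```text
time_s: 2.0
eef_pos: [0.5218, 0.163, 0.2317]
ee_rot: [-0.0, 0.81, 0.586, 0.0]
force: [1.1, 0.5, -0.8]
finger_gap: 0.0851
```

servo_tool(targets=[[-0.147,0.197,0,-0.065,85],[-0.147,0.197,0,-0.065,85],[-0.147,0.197,0,0,85],[0,0,0,0,85],[0,0,0,0,85]])

```text
time_s: 2.5
eef_pos: [0.5906, 0.0773, 0.2313]
ee_rot: [-0.0, 0.77, 0.639, -0.0]
force: [-0.2, 0.7, -0.3]
finger_gap: 0.0852
```

```bash
cat > p.py <<'E'
from h import *
import sys
P=np.array([.4985,.0355]);b=float(sys.argv[1]);r=float(sys.argv[2])
plan(P+r*np.array([np.cos(np.radians(b)),np.sin(np.radians(b))]),b)
s=read_state();print(s["time_s"],s["finger_gap"],np.round(s["force"],1))
E
python3 p.py -10.5 .13
```

```text
tcp [0.5906 0.0773 0.2313] x ang 79.38 tool shift mm [-57.8  47.1  -0. ] scaled [-0.385  0.314 -0.   ] turn deg -0.12 scaled -0.002
2.5 0.0852264686635009 [-0.2  0.7 -0.3]
```

servo_tool(targets=[[-0.193,0.157,0,-0.002,85],[-0.192,0.157,0,0,85],[0,0,0.28,0,85],[0,0,0.28,0,85],[0,0,0.28,0,85]])

```text
time_s: 3.0
eef_pos: [0.6261, 0.0157, 0.1044]
ee_rot: [-0.001, 0.767, 0.641, 0.001]
force: [0.7, -0.4, -0.5]
finger_gap: 0.0851
```

servo_tool(targets=[[0,0,0.25,0,85],[0,0,0,0,75],[0,0,0,0,75],[0,0,0,0,75],[0,0,0,0,75]])

```text
time_s: 3.5
eef_pos: [0.6286, 0.0134, 0.0709]
ee_rot: [0.001, 0.768, 0.641, 0.002]
force: [-0.4, -0.1, 0.7]
finger_gap: 0.0751
```

```bash
python3 p.py -10.5 .13; python3 - <<'E'
from h import *
a=capture("top")[100:320,220:460];b=capture("scene")[130:310,200:440]
cv2.imwrite("pics/a1.png",np.vstack([cv2.resize(a,None,fx=1.6,fy=1.4),cv2.resize(b,None,fx=1.6,fy=1.5)]))
E
```

```text
tcp [0.6286 0.0134 0.0709] x ang 79.68 tool shift mm [-2. -2. -0.] scaled [-0.014 -0.013 -0.   ] turn deg 0.18 scaled 0.003
3.5 0.07509911565918911 [-0.4 -0.1  0.7]
```

View pics/a1.png

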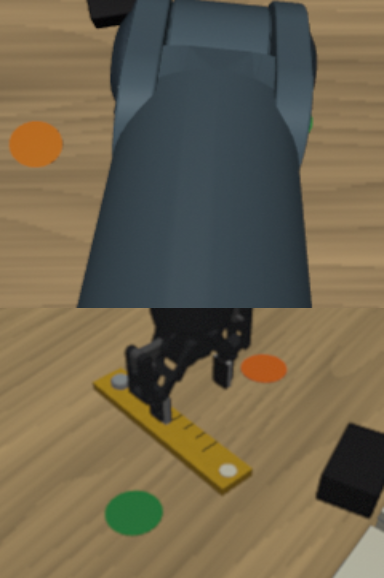

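The top view is blocked by the arm. The scene view shows the fingers straddling the bar, near finger at (165,415) in the crop, with the dot at (228,470) and green at (134,513) both clear. I'll descend and narrow the fingers.

servo_tool(targets=[[-0.014,-0.013,0.15,0.003,68],[0,0,0.15,0,68],[0,0,0.04,0,68],[0,0,0,0,68],[0,0,0,0,68]])

```text
time_s: 4.1
eef_pos: [0.625, 0.0112, 0.0179]
ee_rot: [0.001, 0.769, 0.639, 0.001]
force: [0.2, 1.1, -0.3]
finger_gap: 0.0682
```

servo_tool(targets=[[0,0,0.05,0,68],[0,0,0.05,0,68],[0,0,0,0,50],[0,0,0,0,50],[0,0,0,0,50]])

```text
time_s: 4.6
eef_pos: [0.6241, 0.0112, 0.0018]
ee_rot: [0.0, 0.769, 0.639, 0.0]
force: [0.9, 0.1, 0.0]
finger_gap: 0.0499
```

```bash
python3 p.py -10.5 .13; python3 - <<'E'
from h import *
b=capture("scene")[130:310,200:440]
cv2.imwrite("pics/a2.png",cv2.resize(b,None,fx=2.5,fy=2.5))
E
```

```text
tcp [0.6241 0.0112 0.0018] x ang 79.47 tool shift mm [1.  2.1 0. ] scaled [0.007 0.014 0.   ] turn deg -0.03 scaled -0.0
4.6 0.04992415598452687 [0.9 0.1 0. ]
```

View pics/a2.png

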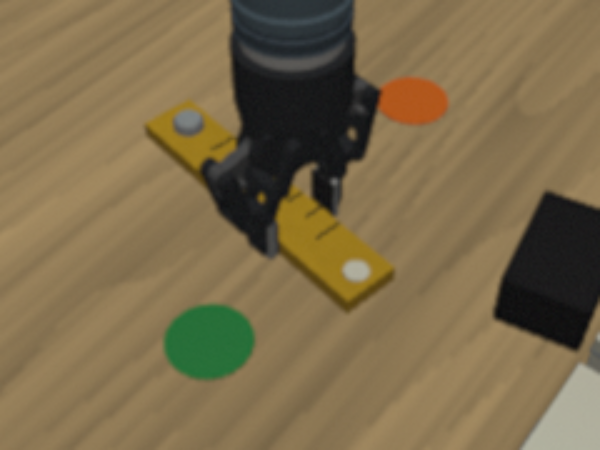

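Fingers are astride the bar, with the dot at (356,270) in the crop. Now I'll swing 30° clockwise along the arc in 2° rows, then look.

servo_tool(targets=[[0,0,0.005,0,46],[0,0,0,0,46],[-0.03,-0.0005,0,0.033,46],[-0.03,-0.0005,0,0.033,46],[-0.03,-0.0005,0,0.033,46]])

```text
time_s: 5.15
eef_pos: [0.6209, -0.0022, 0.0012]
ee_rot: [0.0, 0.802, 0.597, 0.0]
force: [1.2, 0.8, 0.5]
finger_gap: 0.0459
```

servo_tool(targets=[[-0.03,-0.0005,0,0.033,46],[-0.03,-0.0005,0,0.033,46],[-0.03,-0.0005,0,0.033,46],[-0.03,-0.0005,0,0.033,46],[-0.03,-0.0005,0,0.033,46]])

```text
time_s: 5.65
eef_pos: [0.6124, -0.023, 0.001]
ee_rot: [-0.0, 0.85, 0.526, -0.0]
force: [1.0, 1.3, -0.3]
finger_gap: 0.0459
```

```bash
python3 p.py -44.2 .129
```

```text
tcp [ 0.6124 -0.023   0.001 ] x ang 63.47 tool shift mm [-37.7  -5.2   0. ] scaled [-0.251 -0.034  0.   ] turn deg 17.67 scaled 0.295
5.65 0.0458767339785376 [ 1.   1.3 -0.3]
```

servo_tool(targets=[[-0.03,-0.0005,-0.005,0.033,46],[-0.03,-0.0005,-0.005,0.033,46],[-0.03,-0.0005,0,0.033,46],[-0.03,-0.0005,0,0.033,46],[-0.03,-0.0005,0,0.033,46]])

```text
time_s: 6.15
eef_pos: [0.6007, -0.0423, 0.0025]
ee_rot: [0.0, 0.893, 0.451, -0.0]
force: [0.2, 1.5, -0.7]
finger_gap: 0.0457
```

servo_tool(targets=[[-0.02,-0.0005,0,0.022,46],[-0.02,-0.0005,0,0.022,46],[-0.015,-0.0005,0,0.016,46],[0,0,0,0,46],[0,0,0,0,46]])

```text
time_s: 6.65
eef_pos: [0.5957, -0.0486, 0.0026]
ee_rot: [0.0, 0.906, 0.424, -0.0]
force: [-1.0, 0.5, -0.4]
finger_gap: 0.0458
```

```bash
python3 p.py -44.2 .129; python3 - <<'E'
from h import *
i=capture("scene");cv2.imwrite("pics/s3.png",i)
cen("green_spot","scene",0);cen("guide_dot","scene",.014)
cv2.imwrite("pics/a3.png",cv2.resize(i[130:310,200:440],None,fx=2.5,fy=2.5))
E
```

```text
tcp [ 0.5957 -0.0486  0.0026] x ang 50.14 tool shift mm [-7.5  0.1  0. ] scaled [-0.05   0.001  0.   ] turn deg 4.34 scaled 0.072
6.65 0.04581608300354179 [-1.   0.5 -0.4]
scene green_spot 0.55 407 [278.6 271.8] [267.9, 252.2, 302.3, 280.9] [ 0.6384 -0.1092  0.    ]
scene guide_dot 0.64 1570 [285.5 242.9] [269.1, 210.2, 304.0, 276.8] [ 0.6162 -0.0655  0.014 ]
```

View pics/a3.png

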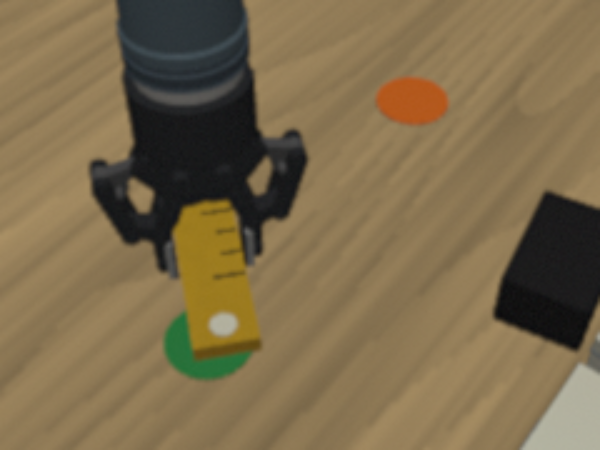

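The guide is nearly there, dot at (223,324) in the crop against the green centre at about (209,342).

```bash
python3 - <<'E'
from h import *
d=ray("scene",(289.2,259.6),.014)[:2];g=np.array([.6377,-.0974]);P=np.array([.5,.035])
print(d,g-d,[np.degrees(np.arctan2(*(q-P)[::-1])) for q in(d,g)],[np.linalg.norm(q-P) for q in (d,g)])
E
```

```text
[ 0.64349702 -0.08761025] [-0.00579702 -0.00978975] [np.float64(-40.512052882454164), np.float64(-43.87586573125984)] [np.float64(0.18874497950545485), np.float64(0.19102630708884055)]
```

servo_tool(targets=[[-0.018,-0.0005,0,0.02,46],[-0.018,-0.0005,0,0.02,46],[-0.014,-0.0005,0,0.016,46],[0,0,0,0,46],[0,0,0,0,46]])

```text
time_s: 7.3
eef_pos: [0.5904, -0.0542, 0.0025]
ee_rot: [0.0, 0.918, 0.397, -0.0]
force: [-0.3, -0.4, -0.4]
finger_gap: 0.0461
```

```bash
python3 p.py -43.9 .129; python3 - <<'E'
from h import *
i=capture("scene")
n,c,d=dot("scene",i,(270,250,300,275));print(n,c,d)
x=i[245:285,260:310].min(2);print(x.max())
w=(i[250:275,275:300].min(2)>105);v,u=np.nonzero(w);print(len(u),u.mean()+275,v.mean()+250,ray("scene",(u.mean()+275,v.mean()+250),.014))
cv2.imwrite("pics/a4.png",cv2.resize(i[200:310,220:360],None,fx=4,fy=4))
E
```

```text
tcp [ 0.5904 -0.0542  0.0025] x ang 46.76 tool shift mm [ 0.9  0.6 -0. ] scaled [ 0.006  0.004 -0.   ] turn deg 0.66 scaled 0.011
7.3 0.04612662742852742 [-0.3 -0.4 -0.4]
54 [282.5 260. ] [ 0.6355 -0.0948  0.014 ]
161
82 282.2317073170732 260.1707317073171 [ 0.6353402  -0.09530446  0.014     ]
```

View pics/a4.png

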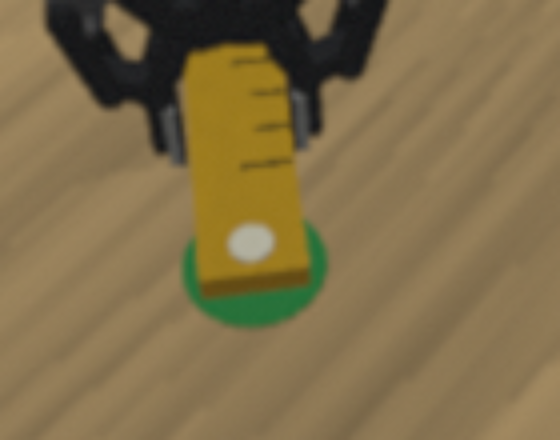

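The dot is about 3 mm from the green centre, and the rest is radial. I'll open, lift and back off.

servo_tool(targets=[[0,0,0,0,60],[0,0,0,0,60],[0,0,0,0,60],[0,0,-0.1,0,60],[0,0,-0.2,0,60]])

```text
time_s: 7.85
eef_pos: [0.5882, -0.0537, 0.0464]
ee_rot: [-0.001, 0.918, 0.397, -0.003]
force: [-0.4, 0.2, 0.1]
finger_gap: 0.06
```

servo_tool(targets=[[0,0,-0.3,0,60],[0,0,-0.3,0,60],[0,0,-0.3,0,60],[0.2,-0.1,0,0,60],[0.2,-0.1,0,0,60]])

```text
time_s: 8.35
eef_pos: [0.6118, 0.0089, 0.1869]
ee_rot: [0.001, 0.919, 0.395, 0.003]
force: [-0.2, 0.7, -0.1]
finger_gap: 0.0602
```

servo_tool(targets=[[0.2,-0.1,0,0,60],[0.2,-0.1,0,0,60],[0.2,-0.1,0,0,60],[0.2,-0.1,0,0,60],[0.2,-0.1,0,0,60]])

```text
time_s: 8.85
eef_pos: [0.6583, 0.1722, 0.1838]
ee_rot: [0.0, 0.918, 0.397, 0.0]
force: [0.7, -0.7, -0.1]
finger_gap: 0.0602
```

servo_tool(targets=[[0.2,-0.1,0,0,60],[0.2,-0.1,0,0,60],[0,0,0,0,60],[0,0,0,0,60],[0,0,0,0,60]])

```text
time_s: 9.35
eef_pos: [0.6773, 0.2331, 0.1832]
ee_rot: [0.001, 0.918, 0.396, -0.0]
force: [0.2, -0.9, -0.3]
finger_gap: 0.0601
```

```bash
python3 - <<'E'
from h import *
i=capture("top");j=capture("scene")
for q,z in(("green_spot",0),("black_box",.045),("guide",.014)): cen(q,"top",z);cen(q,"scene",z)
print(dot("top",i,(380,170,420,205)));print(dot("scene",j,(270,250,300,275)))
s=read_state();print(s["time_s"],s["eef_pos"],s["dq"].round(3))
cv2.imwrite("pics/a5.png",np.hstack([cv2.resize(i[60:320,220:460],None,fx=1.6,fy=1.6),cv2.resize(j[130:310,200:440],None,fx=1.6,fy=416/180)]))
E
```

```text
top green_spot 0.75 267 [402.1 180.2] [382.8, 171.0, 418.5, 201.3] [ 0.6466 -0.1032  0.    ]
scene green_spot 0.58 302 [285.2 272.3] [268.6, 256.3, 302.1, 278.5] [ 0.6474 -0.1034  0.    ]
top black_box 0.62 2093 [299.8  95.8] [269.8, 73.2, 324.8, 119.3] [0.7889 0.0781 0.045 ]
scene black_box 0.78 2235 [423.5 237.8] [395.5, 205.3, 449.8, 269.1] [0.8009 0.0584 0.045 ]
top guide 0.79 3344 [362.4 226.7] [309.0, 173.8, 415.6, 284.9] [ 0.5634 -0.0285  0.014 ]
scene guide 0.63 2368 [278.7 226.8] [264.3, 170.5, 295.5, 274.8] [ 0.5832 -0.0459  0.014 ]
(62, array([399.8, 186.2]), array([ 0.6344, -0.0961,  0.014 ]))
(0, array([nan, nan]), array([nan, nan, nan]))
9.75 [0.67718801 0.23474556 0.18260185] [-0.005  0.004 -0.004 -0.004 -0.001 -0.001  0.   ]h.py:17: RuntimeWarning: Mean of empty slice.
  v,u=np.nonzero(a);c=(u.mean()+l,v.mean()+t);return len(u),np.round(c,1),np.round(ray(cam,c,.014),4)
  ret = ret.dtype.type(ret / rcount)
```

View pics/a5.png

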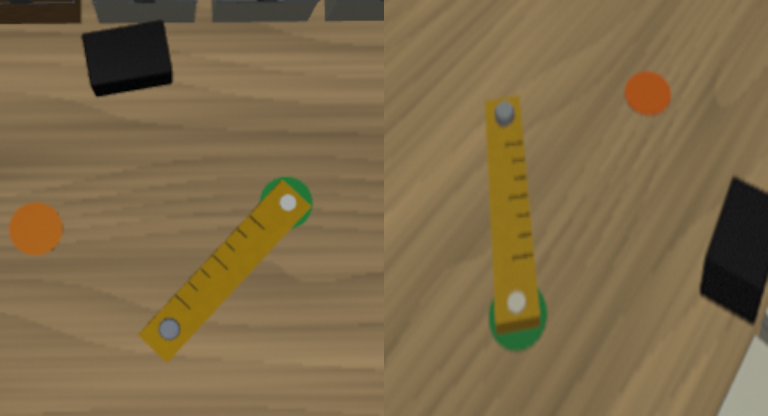

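The top view puts the dot (288,203 in the crop) centred on green, about 1.5 mm off. The guide is flat and on its pin, the box hasn't moved, and the arm is clear.

```bash
python3 -c "
from plant import *
print(close_job())"
```

```text
the job is handed in; nothing more can be done
None
```

The guide's white dot now lies over the green spot, and I handed the job in at about 9.8 s. I straddled the bar with the fingers, swung it about 33° clockwise round its pin, then opened, lifted and moved the arm clear.

**Dot position:** after I let go, the top camera put the dot at (0.634, −0.096) and the green spot's centre, measured before the swing, at (0.636, −0.097). That is about 1.5 mm apart. Just before release the scene camera gave about 3 mm, within calibration error.

**Other checks:** the guide is flat and still on its pin. The black box moved less than 1 mm by both cameras. Force readings at the end of each move stayed under 2 N.

**Checks that failed or disagreed:**
- The network's final position for the green spot was off because the guide partly covers it, so I used the earlier uncovered measurement.
- The network's position for the dot was wrong too (it had marked the bar), so I measured the dot from the picture.
- The brightness threshold did not find the dot in the last scene picture. There I checked it by eye only, and it lies over green.

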